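# Snap the retaining cover onto the die holder and keep it pressed

### The arm

A 6-joint arm with a two-finger parallel gripper is mounted at the origin on a cart in front of the work surface, level with it; the furniture and walls round the work are solid. World frame = base frame: x ahead of the robot, y to its left, z up, the work surface at z = 0. Lengths are in m, angles in rad, forces in N, time in s.
With the tool pointing down it reaches from about 0.375 to 0.9 m from the base axis. Payload 3.1 kg.
Tool frame: the origin (TCP) lies at the very end of the fingers, on their centre line; the grasp point (between the pads) lies 19 mm behind it; z points along the fingers, y is the line along which they close (so a half turn about z gives the same grasp; the last joint's range is limited). The gripper opens to 87 mm and grips with 3 to 60 N. Pads are 19 mm wide; open, the fingers measure 117 mm over their backs; the gripper's body (75 mm by 190 mm) begins 51 mm behind the grasp point.
Start: joints at [0.927, 0.527, 1.433, -0, 1.181, -0.178], TCP at [0.28, 0.559, 0.223] pointing down, gripper open.
Joint ranges: [-3.08, 3.08], [-0.75, 2.2], [0.22, 2.44], [-1.43, 4.57], [0, 2.65], [-2.85, 2.85]. Speed limits (rad/s): [2.79, 2.79, 3.14, 3.14, 3.14, 3.14].

### API

Orientations are given as a unit quaternion [x, y, z, w].
In Python, from rig import status, viewer, robot gives the robot as it stands.
- The arm moves only by the tool arm_command, never from a script. Its arguments are lists of equal length, an entry for each row: "delta_rot": the turn, a rotation vector about the tool's x, y, z in degrees, a list of three; "delta_pos": the shift along the tool's x, y, z in m, a list of three; "gripper": the closure, from -1 (fully open) to 1 (shut). In form: {"delta_rot": [[rx, ry, rz], ...], "delta_pos": [[dx, dy, dz], ...], "gripper": [gripper, ...]}. A call has 1 to 12 rows; each row is the pose to reach, as a shift and turn from the pose commanded when the call began, along the tool's axes at that moment; what a row does not reach only later rows make up. A row lasts 1/12 s, in which the tool goes at most 41.7 mm and 7.16 degrees, less where a joint would pass 70% of its speed; a pose out of reach is approached as far as the arm can. A call with a gripper value outside its range is refused whole. The fingers move at their own pace and stop on an object; "grip_force" is the grip in N (left out, the last holds). Time passes only in rows, so rows that repeat a pose let the fingers close. It gives the time, the measured TCP pose, the force, the opening and the grip force at its end, in the units of the state.
- status.get_obs(): the state, without advancing time (a new reading comes with each control period).
- viewer.camera(name): name is "scene" or "top" or "wrist"; returns a dict with "pixels" (420x560x3 uint8, blue, green, red), "fx", "fy", "cx", "cy" (pixels), "k1" (the pictures are not rectified: a ray, as slopes to the right and down, at radius r is drawn at 1 + k1 r^2 times it, then the intrinsics apply), "pose" (4x4, takes a point from camera to world coordinates); the wrist camera has in their place "mount" (4x4, takes a point from camera to tool coordinates, whose origin is the TCP and whose axes are the flange's). Camera axes: x right, y down, z forward; pixel columns grow to the right and rows downward; lengths in m; the calibration is good to about 2 mm. A picture is of the moment at which its call begins: read the wrist's pose just before it. There is no depth.
- robot.hand_in(): hands the job in; it is judged then, once.
The state is a dict: "time": time; "q": joint angles; "joint_velocities": joint speeds; "joint_torque": joint torques, N m; "position": TCP position; "tool_rot": TCP orientation; "ft_force": force on the tool from outside, world axes, zero at the start; "moment": the same for the moment, N m; "grip_width": finger opening in m; "grip_force": force on a finger pad.
Only numpy, scipy, OpenCV 4.12 (cv2) and the standard library are available. Lean on these libraries where they do the work, as an engineer would, in place of code of your own. Each camera call takes 0.05 s, during which the arm holds its last target. There are 200 camera calls.

### The job

Set the loose die ring upright into the round collar of the grey clip holder and let go of it, then take the blue cover by its rib, lay it over the ring in line with the holder and press it straight down until both orange snap arms have clicked in over its ends. Keep pressing: the program finishes with the gripper still holding the cover and pushing it firmly down (about 10 N, so that the ring's sprung floor is clearly pushed in), not letting go. Leave the other things on the worktop where they are.

Things in the scene. Friction and masses are not known exactly. Their poses are not given: they have to be found in the camera images.
- holder: grey clip holder: plate 160 x 84 x 10 mm fixed to the worktop; origin at the centre of its underside (worktop height), x along its length, z up. It carries a collar in its middle, four guide posts and, at its two ends, orange snap arms. The long sides are open between the posts (|x| < 35 mm), so fingers closing along the holder's y have room
- nest (a point): centre of the orange sprung floor's top in the holder's collar, 14 mm above the worktop, over the holder's origin; axes as the holder. The aluminium collar round it has inner diameter 37 mm, rises to 20.5 mm above the worktop and is flared at the mouth. A die ring standing here has its top 36 mm above the worktop
- guide (a point): top centre of one of four aluminium guide posts (holder x = +-42, y = +-29 mm; 12 mm long in x, this one +x +y), 52 mm above the worktop; the posts' inner faces are 52.8 mm apart in y and flare outward above, to 60 mm. They guide the cover's long sides
- hook (a point): tip of the hook of the +x snap arm, at holder x = 51.5 mm, 43 mm above the worktop (the other arm mirrors it at -51.5). The arms stand at x = +-58 mm, 24 mm wide, 52 mm tall; each hook slopes as a lead-in from 52 mm height (x = 56.5) down to this tip and has a flat underside at 41.5 mm height
- die_ring: plain light grey die ring (steel), outer diameter 34 mm, 22 mm tall, about 0.11 kg, standing loose on the worktop; origin at the centre of its underside, z up
- cover: loose blue cover lying flat, rib up: plate 110 x 50 x 4 mm, about 0.06 kg; origin at the centre of its underside, x along its length, z up. Fits either way round. Pressing it on the holder: its ends meet the hooks with its underside about 49 mm above the worktop; force rises to 5 to 12 N, drops at about 43 mm, clicks in below 37.5 mm; from 36 mm it pushes on the ring
- rib (a point): top centre of the cover's grip rib, 30 mm above its underside; the rib runs along the cover's x, 54 mm long, 16 mm wide, with black grip lines, and starts at the plate's top (4 mm above the underside)
- holder_floor (a joint): how far the holder's sprung floor under the die ring is pushed down (m): 0 free, about 0.0004 under the ring's weight, about 0.004 with the cover pressed down with 10 N (2.5 N per mm), stop at 0.006
- latch_far (a joint): angle (rad) of the snap arm at the holder's +x end: 0 upright (at rest, or hooked in over the cover), about 0.1 when spread by the cover
- latch_near (a joint): the same for the snap arm at the holder's -x end
- scissors: green-handled scissors, 206 x 84 x 11 mm, lying at the back; leave alone
- hex_key: steel hex key, 33 x 91 x 5 mm, lying at the back; leave alone
- lab_timer: cream lab timer, 32 x 66 x 54 mm; leave alone
- vial_1: glass vial with a light cap, 28 mm across, 59 mm tall; leave alone
- vial_2: glass vial with a black cap, 28 mm across, 59 mm tall; leave alone
- amber_bottle: amber bottle with a white cap, 48 mm across, 100 mm tall; leave alone
Mind the look-alikes: they are no part of the job. Leave any pink look-alike of the die_ring alone. Several things have the shape of the cover; the one meant has the colours described above.

How it is judged:
On the way, in this order (a step that is already met when the one before it is completed fails the run):
1. the die ring stands in the collar on the sprung floor, let go of (x of die_ring in the frame of holder between -0.0035 and 0.0035 m and y of die_ring in the frame of holder between -0.0035 and 0.0035 m and z of die_ring in the frame of holder below 0.0155 m and angle between die_ring's own z axis and vertical below 0.12 rad and contact force between the fingers and die_ring below 0.1 N), for 0.2 s.
2. the cover has snapped in under both hooks over the ring (x of die_ring in the frame of holder between -0.0035 and 0.0035 m and y of die_ring in the frame of holder between -0.0035 and 0.0035 m and z of die_ring in the frame of holder below 0.0155 m and angle between die_ring's own z axis and vertical below 0.12 rad and z of cover in the frame of holder between 0.026 and 0.0378 m and horizontal distance between cover and holder below 0.004 m and angle between the x axis of cover and the x axis of holder, either way round below 0.08 rad and angle between cover's own z axis and vertical below 0.08 rad and value of joint each of latch_far, latch_near below 0.035 rad), for 0.2 s.
At the end, for the whole second after the job is handed in: Ring in the collar (within 3.5 mm, upright); cover level and in line over it (within 4 mm) under both hooks (underside below 37.8 mm), both snap arms back (below 0.035 rad); the fingers still on the cover (over 4 N), pressing ring and sprung floor down by more than 2 mm (over 4 N on the ring) (all of step 2 and value of joint holder_floor above 0.002 m and contact force between cover and die_ring above 4 N and contact force between the fingers and cover above 4 N); the arm keeps its last pose, push and grip.
It fails at once if another thing on the worktop is shifted by more than 25 mm (distance of any of scissors, hex_key, lab_timer, vial_1, vial_2, amber_bottle from where it was at the start of the episode above 0.025 m).
It also fails if it takes over 64 s, if anything falls off the work surface, if the arm or the gripper's body presses on something with over 40 N, if the wrist force passes 120 N, or if a joint passes its speed limit or range.

## Working session

There is one attempt and no reset: what is moved stays moved. The work goes in short steps, Python scripts to look and compute and a tool call to move; the robot and the scene stay as the last step left them, time stands still between calls to the robot, and variables do not carry over. Pictures are saved under pics/ and viewed, at most 13 in all, crops included, and the job is handed in when it is done.

Besides the shell and the picture viewer there is one more tool, called after "Request:" as name(argument=value, ...) on one line, values as JSON. arm_command: Moves the arm, as the interface text tells. Its arguments: {"type":"object","properties":{"delta_rot":{"type":"array","items":{"type":"array","items":{"type":"number"}}},"delta_pos":{"type":"array","items":{"type":"array","items":{"type":"number"}}},"gripper":{"type":"array","items":{"type":"number"}},"grip_force":{"type":"number"}},"required":["delta_rot","delta_pos","gripper"]}

```bash
mkdir -p pics; ls; cat > h.py <<'E'
import numpy as np, cv2
from rig import status, viewer, robot
from scipy.spatial.transform import Rotation as R
def snap(name):
    o=status.get_obs(); c=viewer.camera(name)
    if 'mount' in c:
        T=np.eye(4);T[:3,:3]=R.from_quat(o['tool_rot']).as_matrix();T[:3,3]=o['position'];c['pose']=T@np.array(c['mount'])
    return c
def ray(c,uv,z):
    K=np.array([[c['fx'],0,c['cx']],[0,c['fy'],c['cy']],[0,0,1.]])
    p=(np.atleast_2d(uv).astype(float)-[c['cx'],c['cy']])/[c['fx'],c['fy']]
    s=p.copy()
    for _ in range(20): s=p/(1+c['k1']*(s**2).sum(1,keepdims=True))
    d=np.c_[s,np.ones(len(s))]@np.array(c['pose'])[:3,:3].T; o=np.array(c['pose'])[:3,3]
    return o+d*((z-o[2])/d[:,2:3])
E
python3 - <<'E'
from h import *
for n in('scene','top'):
    c=snap(n); cv2.imwrite(f'pics/{n}0.png',c['pixels']); print(n,c['fx'],c['k1'],np.round(c['pose'],3).tolist())
c=snap('wrist');cv2.imwrite('pics/wrist0.png',c['pixels']);print(c['mount'])
print(status.get_obs())
E
```

```text
pics
scene 431.07526762263075 -0.12592465974454473 [[0.844, -0.263, 0.467, 0.08], [-0.536, -0.386, 0.751, -0.647], [-0.017, -0.884, -0.467, 0.588], [0.0, 0.0, 0.0, 1.0]]
top 500.36345796951974 -0.014901427332824513 [[0.006, -0.99, 0.144, 0.409], [-1.0, -0.005, 0.013, 0.202], [-0.012, -0.144, -0.99, 1.508], [0.0, 0.0, 0.0, 1.0]]
[[ 4.90567956e-04 -9.55015225e-01 -2.96556366e-01  8.22946218e-02]
 [ 9.99999430e-01  7.49811848e-04 -7.60442467e-04 -1.32845056e-03]
 [ 9.48595611e-04 -2.96555824e-01  9.55015049e-01 -1.62436762e-01]
 [ 0.00000000e+00  0.00000000e+00  0.00000000e+00  1.00000000e+00]]
{'time': 0.15, 'q': array([ 9.27493062e-01,  5.28257095e-01,  1.43361272e+00, -1.63891789e-05,
        1.18141563e+00, -1.78531076e-01]), 'joint_velocities': array([-7.83691922e-05, -6.55509622e-04, -3.31046914e-03,  1.11867899e-05,
       -5.06149614e-04,  7.68436627e-04]), 'joint_torque': array([ 2.64775372e-04, -4.40432990e+01, -1.76841688e+01,  6.32955856e-02,
        5.52209630e-02, -1.19517836e-04]), 'position': array([0.2797848 , 0.5582413 , 0.22179219]), 'tool_rot': array([ 2.30297016e-01,  9.73120017e-01, -7.78962598e-04, -3.31144489e-04]), 'ft_force': array([ 0.08164165, -0.5803646 , -0.13578391]), 'moment': array([-0.02044171, -0.01463279,  0.06694678]), 'grip_force': 0.0, 'grip_width': 0.08717827013200138}
```

View pics/top0.png

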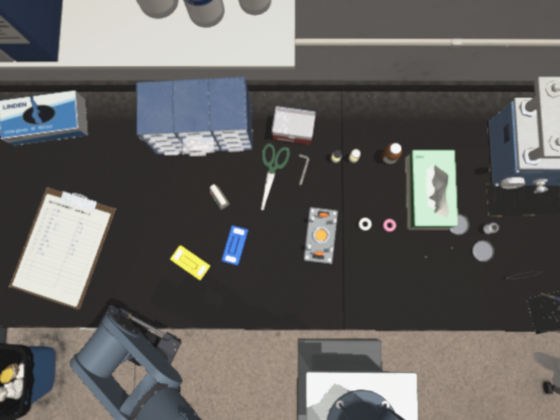

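View pics/scene0.png

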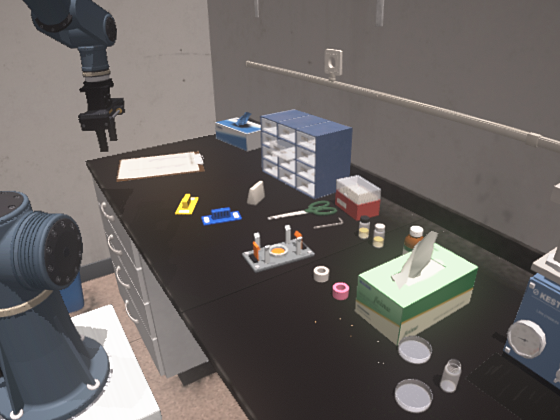

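Ring candidates in the top view are light grey (365,224) and pink (390,225); I choose the grey one. Cover candidates are blue (235,245) and yellow (190,262); I choose the blue one. The holder is at (321,235). Next I measure these and check a close crop.

```bash
python3 - <<'E'
from h import *
c=snap('top');im=c['pixels'];hsv=cv2.cvtColor(im,cv2.COLOR_BGR2HSV)
def rect(m,box,z):
    x0,y0,x1,y1=box;M=np.zeros(m.shape,np.uint8);M[y0:y1,x0:x1]=m[y0:y1,x0:x1]
    M=cv2.morphologyEx(M,cv2.MORPH_CLOSE,np.ones((5,5)))
    k=max(cv2.findContours(M,0,2)[0],key=cv2.contourArea)[:,0]
    w=ray(c,k,z)[:,:2]; r=cv2.minAreaRect((w*1000).astype(np.float32));print(np.round(r[0],1),np.round(r[1],1),round(r[2],1))
val=(hsv[...,2]>70).astype(np.uint8)
rect(((hsv[...,2]>60)).astype(np.uint8),(215,220,255,270),.004)
rect(val,(300,200,342,268),.01)
rect(val,(355,214,376,233),.022)
cr=im[190:290,180:410];cv2.imwrite('pics/crop0.png',cv2.resize(cr,None,fx=3.4,fy=3.4,interpolation=2))
E
```

```text
[521.2 374.6] [ 59.1 119. ] 75.0
[552.1 115.3] [ 89.3 166. ] 83.2
[585.3 -16.5] [39.1 41.9] 0.3
```

View pics/crop0.png

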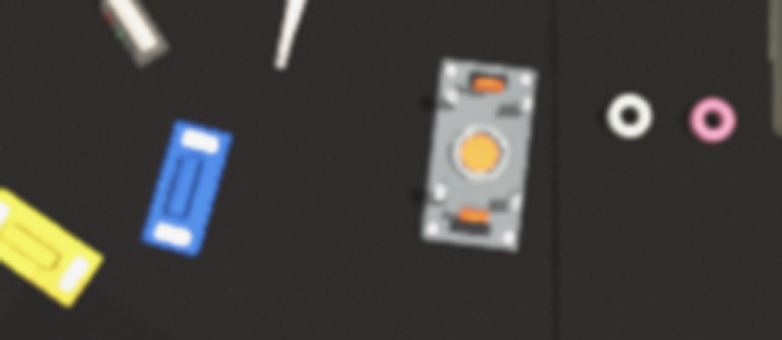

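```bash
cat >> h.py <<'E'
def to(x,y,z,head):
    "tool-frame shift, and turn about tool z, to reach world pose pointing down with closing axis at heading head (deg)"
    o=status.get_obs(); Rm=R.from_quat(o['tool_rot']).as_matrix()
    a=np.radians(head); Y=np.array([np.cos(a),np.sin(a),0]); Z=np.array([0,0,-1.]);T=np.c_[np.cross(Y,Z),Y,Z]
    print('pos',np.round(Rm.T@(np.array([x,y,z])-o['position']),4),'rot',np.round(np.degrees(R.from_matrix(Rm.T@T).as_rotvec()),2),'head',round(np.degrees(np.arctan2(Rm[1,1],Rm[0,1])),2),'at',np.round(o['position'],4),'t',round(o['time'],2))
E
python3 -c "
from h import *
to(.585,-.0165,.13,83.2)"
```

```text
pos [-0.5304 -0.377   0.0923] rot [ -0.08  -0.03 -19.83] head 63.37 at [0.2799 0.5583 0.2219] t 0.2
```

Request:
arm_command(delta_pos=[[-0.015, -0.0105, 0], [-0.04, -0.028, 0], [-0.07, -0.05, 0], [-0.1, -0.071, 0], [-0.13, -0.0925, 0], [-0.16, -0.114, 0], [-0.19, -0.135, 0], [-0.22, -0.1565, 0.005], [-0.25, -0.178, 0.01], [-0.28, -0.199, 0.015], [-0.31, -0.22, 0.02], [-0.34, -0.242, 0.025]], delta_rot=[[0, 0, -1], [0, 0, -2], [0, 0, -4], [0, 0, -5], [0, 0, -6], [0, 0, -8], [0, 0, -9], [0, 0, -10], [0, 0, -11], [0, 0, -12], [0, 0, -13], [0, 0, -14]], gripper=[-1, -1, -1, -1, -1, -1, -1, -1, -1, -1, -1, -1])

```text
time: 1.2
position: [0.4762, 0.1884, 0.1974]
tool_rot: [0.11, 0.994, 0.0, 0.0]
ft_force: [1.0, 0.2, 0.2]
grip_width: 0.0871
grip_force: 0.0
```

```bash
python3 -c "
from h import *
to(.585,-.0165,.13,83.2)"
```

```text
pos [-0.1508 -0.1763  0.0674] rot [ 0.01  0.02 -5.78] head 77.42 at [0.4762 0.1884 0.1974] t 1.2
```

Request:
arm_command(delta_pos=[[-0.022, -0.025, 0.008], [-0.045, -0.052, 0.017], [-0.068, -0.08, 0.027], [-0.09, -0.107, 0.038], [-0.113, -0.133, 0.05], [-0.135, -0.158, 0.06], [-0.148, -0.172, 0.066], [-0.151, -0.176, 0.067], [-0.151, -0.176, 0.067], [-0.151, -0.176, 0.067]], delta_rot=[[0, 0, -1], [0, 0, -2], [0, 0, -3], [0, 0, -4], [0, 0, -5], [0, 0, -6], [0, 0, -6], [0, 0, -6], [0, 0, -6], [0, 0, -6]], gripper=[-1, -1, -1, -1, -1, -1, -1, -1, -1, -1])

```text
time: 2.03
position: [0.5836, -0.0141, 0.1305]
tool_rot: [0.058, 0.998, 0.0, -0.001]
ft_force: [0.2, 0.6, -0.1]
grip_width: 0.0871
grip_force: 0.0
```

```bash
python3 -c "
from h import *
to(.585,-.0165,.13,83.2)
c=snap('wrist');print(c['fx'],c['k1'],np.round(c['pose'][:3,3],3));cv2.imwrite('pics/w1.png',c['pixels'])"
```

```text
pos [-0.0017 -0.0022  0.0005] rot [ 0.04 -0.09  0.15] head 83.35 at [ 0.5836 -0.0141  0.1305] t 2.03
362.74454406808087 -0.054317615193656986 [ 0.502 -0.006  0.293]
```

View pics/w1.png

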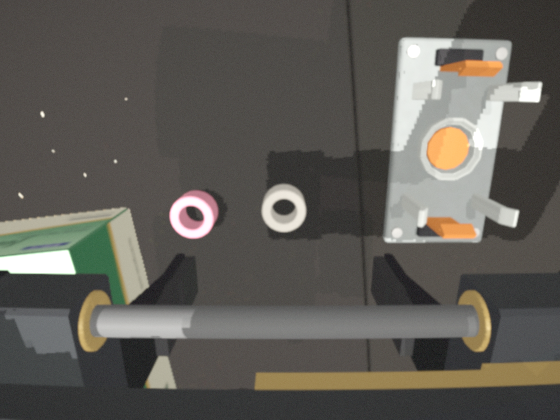

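The grey ring is at (284,208), the pink one at (194,215) is close to it on the -y side, and the holder's four plate screws are at about (413,51), (502,54), (397,232) and (476,234). I'll grasp the ring with the closing axis near world x so the fingers clear the pink ring, and turn back for the placing.

```bash
python3 - <<'E'
from h import *
c=snap('wrist');im=c['pixels'];g=cv2.cvtColor(im,cv2.COLOR_BGR2GRAY);hsv=cv2.cvtColor(im,cv2.COLOR_BGR2HSV)
def cont(m,box):
    x0,y0,x1,y1=box;M=np.zeros(m.shape,np.uint8);M[y0:y1,x0:x1]=m[y0:y1,x0:x1]
    return max(cv2.findContours(M,0,1)[0],key=cv2.contourArea)[:,0]
for n,b in(('ring',(245,170,325,245)),('pink',(155,175,235,250))):
    w=ray(c,cont(g>90,b),.022)*1000; print(n,w[:,:2].min(0),w[:,:2].max(0),'c',w[:,0].max()-17,(w[:,1].max()+w[:,1].min())/2)
P=[]
for u,v in((413,51),(502,54),(397,232),(476,234)):
    W=g[v-8:v+9,u-8:u+9].astype(float);m=W>(W.max()+np.median(W))/2
    y,x=np.nonzero(m);P.append((u-8+x.mean(),v-8+y.mean()));print(W.max(),np.median(W),m.sum())
P=ray(c,P,.0105)*1000;print(np.round(P,1),P.mean(0))
for a,b in((0,2),(1,3)): d=P[a]-P[b];print(np.degrees(np.arctan2(d[1],d[0])),np.linalg.norm(d))
o=(hsv[...,1]>150)&(hsv[...,0]<25);w=ray(c,cont(o,(420,120,490,175)),.014)*1000;print('disc',cv2.minEnclosingCircle(w[:,:2].astype(np.float32)))
E
```

```text
ring [560.81651198 -33.78376966] [600.45053516   2.06366013] c 583.4505351606779 -15.860054766320408
pink [ 557.67098164 -106.63989587] [597.91618281 -66.40192719] c 580.9161828073431 -86.52091153323364
255.0 239.0 127
230.0 179.0 99
240.0 185.0 87
229.0 177.0 33
[[476.2  91.8  10.5]
 [483.8 157.7  10.5]
 [616.5  75.2  10.5]
 [622.8 143.4  10.5]] [549.84593037 117.04510923  10.5       ]
173.25889171249904 141.2525707454002
174.09562843767165 139.70592685490706
disc ((547.8466796875, 110.06712341308594), 14.105388641357422)
```

```bash
python3 -c "
from h import *
to(.584,-.016,.0095,83.4)"
```

```text
pos [-0.0009 -0.0027  0.1214] rot [ 0.02 -0.04  0.05] head 83.45 at [ 0.5835 -0.0133  0.1309] t 2.13
```

Request:
arm_command(delta_pos=[[0, -0.0015, 0.01], [-0.001, -0.0025, 0.03], [-0.001, -0.0025, 0.05], [-0.001, -0.0025, 0.068], [-0.001, -0.0025, 0.08], [-0.001, -0.0025, 0.09], [-0.001, -0.0025, 0.09], [-0.001, -0.0025, 0.09]], delta_rot=[[0, 0, 0], [0, 0, 0], [0, 0, 0], [0, 0, 0], [0, 0, 0], [0, 0, 0], [0, 0, 0], [0, 0, 0]], gripper=[-0.38, -0.38, -0.38, -0.38, -0.38, -0.38, -0.38, -0.38], grip_force=15)

```text
time: 2.8
position: [0.585, -0.017, 0.0403]
tool_rot: [0.058, 0.998, 0.0, -0.0]
ft_force: [0.1, 0.1, 0.4]
grip_width: 0.0604
grip_force: 0.0
```

```bash
python3 -c "
from h import *
to(.584,-.016,.0095,83.4)"
```

```text
pos [0.001  0.0009 0.0308] rot [ 0.   -0.04  0.  ] head 83.4 at [ 0.585  -0.017   0.0403] t 2.8
```

Request:
arm_command(delta_pos=[[0.001, 0.001, 0.01], [0.001, 0.001, 0.02], [0.001, 0.001, 0.028], [0.001, 0.001, 0.031], [0.001, 0.001, 0.031], [0.001, 0.001, 0.031], [0.001, 0.001, 0.031], [0.001, 0.001, 0.031], [0.001, 0.001, 0.031], [0.001, 0.001, 0.031], [0.001, 0.001, 0.031], [0.001, 0.001, 0.031]], delta_rot=[[0, 0, 0], [0, 0, 0], [0, 0, 0], [0, 0, 0], [0, 0, 0], [0, 0, 0], [0, 0, 0], [0, 0, 0], [0, 0, 0], [0, 0, 0], [0, 0, 0], [0, 0, 0]], gripper=[-0.38, -0.38, -0.38, -0.38, -0.38, 1, 1, 1, 1, 1, 1, 1], grip_force=15)

```text
time: 3.8
position: [0.5845, -0.0163, 0.0099]
tool_rot: [0.058, 0.998, -0.0, 0.0]
ft_force: [0.6, 0.1, 2.0]
grip_width: 0.0335
grip_force: 15.0
```

```bash
python3 -c "
from h import *
to(.549,.115,.125,83.4); print(status.get_obs()['grip_width'],status.get_obs()['grip_force'])"
```

```text
pos [ 0.0504  0.1263 -0.1151] rot [-0.    0.04 -0.03] head 83.37 at [ 0.5845 -0.0163  0.0099] t 3.8
0.03346230965538563 15.000642884988338
```

Request:
arm_command(delta_pos=[[0, 0, -0.015], [0, 0, -0.045], [0, 0.003, -0.08], [0.006, 0.018, -0.105], [0.018, 0.045, -0.115], [0.03, 0.075, -0.115], [0.042, 0.105, -0.115], [0.049, 0.122, -0.115], [0.05, 0.126, -0.115], [0.05, 0.126, -0.115], [0.05, 0.126, -0.115]], delta_rot=[[0, 0, 0], [0, 0, 0], [0, 0, 0], [0, 0, 0], [0, 0, 0], [0, 0, 0], [0, 0, 0], [0, 0, 0], [0, 0, 0], [0, 0, 0], [0, 0, 0]], gripper=[1, 1, 1, 1, 1, 1, 1, 1, 1, 1, 1])

```text
time: 4.72
position: [0.5495, 0.1142, 0.1245]
tool_rot: [0.058, 0.998, -0.0, 0.0]
ft_force: [0.6, -0.4, -1.5]
grip_width: 0.0335
grip_force: 15.0
```

```bash
python3 -c "
from h import *
to(.549,.115,.125,83.4); print(status.get_obs()['grip_width'])
c=snap('wrist');cv2.imwrite('pics/w2.png',c['pixels'])"
```

```text
pos [ 0.0006  0.0007 -0.0005] rot [-0.03  0.03  0.01] head 83.41 at [0.5495 0.1142 0.1245] t 4.72
0.03346553083605425
```

View pics/w2.png

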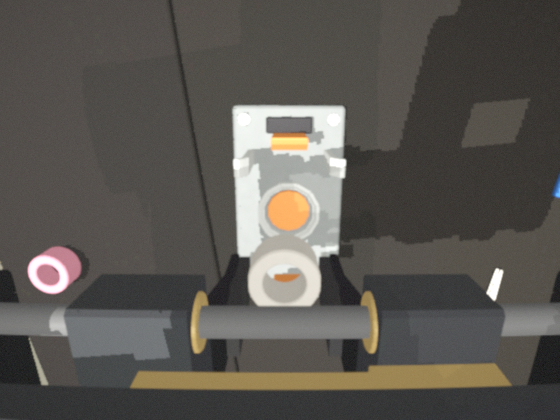

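The holder is seen from above: orange disc at (288,210), plate's left and right edges at u≈234 and 345 at the top, screws at (243,119) and (333,119). I'll measure the centre and heading from these.

```bash
python3 - <<'E'
from h import *
c=snap('wrist');im=c['pixels'];g=cv2.cvtColor(im,cv2.COLOR_BGR2GRAY);hsv=cv2.cvtColor(im,cv2.COLOR_BGR2HSV)
o=((hsv[...,1]>150)&(hsv[...,0]<25)).astype(np.uint8);o[:180]=0;o[238:]=0;o[:,:255]=0;o[:,325:]=0
k=max(cv2.findContours(o,0,1)[0],key=cv2.contourArea)[:,0];w=ray(c,k,.014)*1000
print('disc',cv2.minEnclosingCircle(w[:,:2].astype(np.float32)),np.ptp(k,0),w.min(0),w.max(0))
# plate edges
L=[];Rr=[]
for v in range(115,250,5):
    if 148<v<180: continue
    r=cv2.GaussianBlur(g,(3,3),0)[v].astype(int); 
    xs=np.nonzero(r[200:400]>110)[0]+200; L.append((xs[0],v));Rr.append((xs[-1],v))
for n,q in(('L',L),('R',Rr)):
    q=ray(c,q,.010)[:,:2]*1000; p=np.polyfit(q[:,0],q[:,1],1);res=np.abs(q[:,1]-np.polyval(p,q[:,0]));q=q[res<1.5];p=np.polyfit(q[:,0],q[:,1],1);print(n,len(q),'head',np.degrees(np.arctan(p[0])),'y at x=550',np.polyval(p,550))
T=[(u,np.nonzero(g[90:130,u]>110)[0][0]+90) for u in range(245,335,5)]
q=ray(c,T,.010)[:,:2]*1000;p=np.polyfit(q[:,1],q[:,0],1);print('top head',np.degrees(np.arctan(-p[0])),'x at y=115',np.polyval(p,115),'->centre',np.polyval(p,115)+80/np.cos(np.radians(6.5)))
a=(g>130).astype(np.uint8)
E
```

```text
disc ((548.950439453125, 116.0383529663086), 15.30731201171875) [36 36] [533.89246757 100.99398984  14.        ] [563.83671751 129.28957911  14.        ]
L 21 head -6.6752333355069275 y at x=550 73.52682225743602
R 21 head -6.95151224419749 y at x=550 157.63374799689237
top head -6.8132596896509545 x at y=115 468.89563322511526 ->centre 549.41321184103
```

```bash
python3 - <<'E'
from h import *
to(.5497,.1156,.035,83.2)
c=snap('wrist');im=c['pixels'][225:325,230:340];cv2.imwrite('pics/w3.png',cv2.resize(im,None,fx=5,fy=5))
for u,v in((284,310),(249,275),(320,275)):print(ray(c,(u,v),.1365))
E
```

```text
pos [0.0004 0.0022 0.0895] rot [-0.02  0.03  0.1 ] head 83.3 at [0.5498 0.1134 0.1245] t 4.82
[[0.56173367 0.11084308 0.1365    ]]
[[0.54154119 0.09701697 0.1365    ]]
[[0.54531425 0.12941203 0.1365    ]]
```

View pics/w3.png

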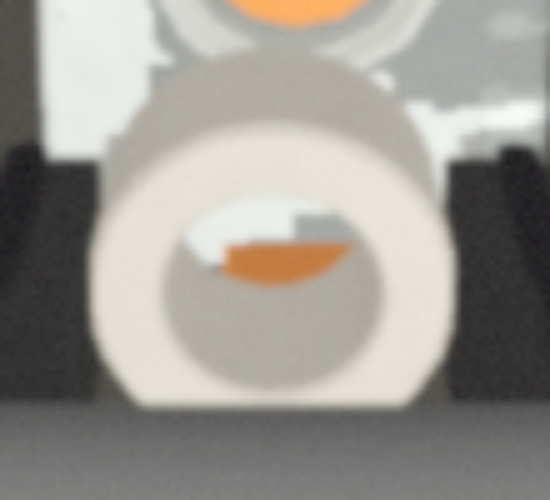

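The crop shows the held ring's top face, with the hole centred at about (284.8,283.8) in the full picture.

```bash
python3 - <<'E'
from h import *
c=snap('wrist');o=status.get_obs()
for uv in((284.8,283.8),(284.8,264),(284.8,303.4),(262.6,283.8),(307,283.8)):
  p=ray(c,uv,o['position'][2]+.0121)[0]; print(np.round(p,4), np.round(R.from_quat(o['tool_rot']).inv().apply(p-o['position']),4))
to(.5497,.1156,.035,83.2)
E
```

```text
[0.5478 0.1128 0.1365] [ 0.0018 -0.0009 -0.0121]
[0.5378 0.1139 0.1365] [ 0.0119 -0.0009 -0.0121]
[0.5581 0.1116 0.1365] [-0.0085 -0.0009 -0.0121]
[0.5466 0.1025 0.1365] [ 0.0018 -0.0112 -0.0121]
[0.549  0.123  0.1365] [ 0.0018  0.0094 -0.0121]
pos [0.0003 0.0022 0.0894] rot [-0.01  0.01  0.07] head 83.27 at [0.5497 0.1134 0.1244] t 4.92
```

Request:
arm_command(delta_pos=[[-0.001, 0.002, 0.02], [-0.001, 0.0025, 0.045], [-0.001, 0.0025, 0.07], [-0.001, 0.0025, 0.085], [-0.001, 0.0025, 0.0895], [-0.001, 0.0025, 0.0895], [-0.001, 0.0025, 0.0895]], delta_rot=[[0, 0, 0], [0, 0, 0], [0, 0, 0], [0, 0, 0], [0, 0, 0], [0, 0, 0], [0, 0, 0]], gripper=[1, 1, 1, 1, 1, 1, 1])

```text
time: 5.5
position: [0.5511, 0.1165, 0.0353]
tool_rot: [0.058, 0.998, -0.0, 0.0]
ft_force: [0.5, 0.3, -1.2]
grip_width: 0.0339
grip_force: 15.0
```

```bash
python3 -c "
from h import *
to(.551,.116,.024,83.2)"
```

```text
pos [ 0.     -0.0005  0.0113] rot [0.   0.04 0.12] head 83.32 at [0.5511 0.1165 0.0353] t 5.5
```

Request:
arm_command(delta_pos=[[0, -0.0005, 0.002], [0, -0.0005, 0.004], [0, -0.0005, 0.006], [0, -0.0005, 0.008], [0, -0.0005, 0.0095], [0, -0.0005, 0.0105], [0, -0.0005, 0.0105], [0, -0.0005, 0.0105]], delta_rot=[[0, 0, 0], [0, 0, 0], [0, 0, 0], [0, 0, 0], [0, 0, 0], [0, 0, 0], [0, 0, 0], [0, 0, 0]], gripper=[1, 1, 1, 1, 1, 1, 1, 1])

```text
time: 6.17
position: [0.5503, 0.1166, 0.0245]
tool_rot: [0.058, 0.998, -0.0, -0.0]
ft_force: [0.6, 0.4, -1.4]
grip_width: 0.0335
grip_force: 15.0
```

```bash
python3 -c "
from h import *
to(.551,.116,.024,83.2)"
```

```text
pos [-0.0008 -0.0005  0.0005] rot [-0.   -0.01  0.18] head 83.38 at [0.5503 0.1166 0.0245] t 6.17
```

Request:
arm_command(delta_pos=[[0, 0, 0], [0, 0, 0], [0, 0, 0], [0, 0, 0], [0, 0, 0], [0, 0, -0.01], [0, 0, -0.035], [0, 0, -0.065], [0, 0, -0.09], [0, 0, -0.1], [0, 0, -0.1]], delta_rot=[[0, 0, 0], [0, 0, 0], [0, 0, 0], [0, 0, 0], [0, 0, 0], [0, 0, 0], [0, 0, 0], [0, 0, 0], [0, 0, 0], [0, 0, 0], [0, 0, 0]], gripper=[-0.2, -0.2, -0.2, -0.2, -0.2, -0.2, -0.2, -0.2, -0.2, -0.2, -0.2])

```text
time: 7.08
position: [0.5524, 0.1166, 0.1278]
tool_rot: [0.058, 0.998, 0.0, 0.003]
ft_force: [0.5, -0.4, 0.3]
grip_width: 0.052
grip_force: 0.0
```

```bash
python3 -c "
from h import *
to(.521,.375,.13,75)
c=snap('wrist');cv2.imwrite('pics/w4.png',c['pixels'])"
```

```text
pos [ 0.061   0.253  -0.0024] rot [0.08 0.38 8.38] head 83.38 at [0.5524 0.1166 0.1278] t 7.08
```

View pics/w4.png

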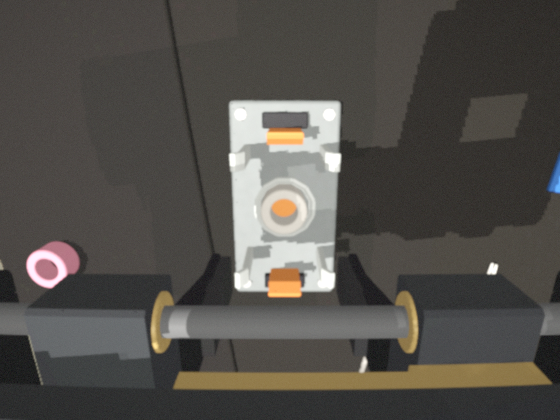

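The ring stands concentric in the collar at (284,207). Next I go above the cover.

Request:
arm_command(delta_pos=[[0.006, 0.025, 0], [0.014, 0.057, 0], [0.022, 0.09, 0], [0.03, 0.123, 0], [0.038, 0.156, 0], [0.046, 0.19, 0], [0.054, 0.222, 0], [0.06, 0.246, 0], [0.061, 0.253, 0], [0.061, 0.253, 0], [0.061, 0.253, 0], [0.061, 0.253, 0]], delta_rot=[[0, 0, 1], [0, 0, 2], [0, 0, 3], [0, 0, 4], [0, 0, 5], [0, 0, 6], [0, 0, 7], [0, 0, 8], [0, 0, 8.4], [0, 0, 8.4], [0, 0, 8.4], [0, 0, 8.4]], gripper=[-0.2, -0.2, -0.2, -0.2, -0.2, -0.2, -0.2, -0.2, -0.2, -0.2, -0.2, -0.2])

```text
time: 8.13
position: [0.5186, 0.3731, 0.1235]
tool_rot: [0.131, 0.991, -0.001, -0.001]
ft_force: [0.2, -0.1, -0.2]
grip_width: 0.0522
grip_force: 0.0
```

```bash
python3 - <<'E'
from h import *
to(.521,.375,.13,75)
c=snap('wrist');im=c['pixels'];cv2.imwrite('pics/w5.png',im);hsv=cv2.cvtColor(im,cv2.COLOR_BGR2HSV)
m=((hsv[...,0]>95)&(hsv[...,0]<130)&(hsv[...,1]>100)&(hsv[...,2]>60)).astype(np.uint8);m[:,:150]=0;m[:,420:]=0
k=max(cv2.findContours(cv2.morphologyEx(m,3,np.ones((15,15))),0,1)[0],key=cv2.contourArea)[:,0]
print(k.min(0),k.max(0));print(cv2.minAreaRect((ray(c,k,.004)[:,:2]*1000).astype(np.float32)))
E
```

```text
pos [-0.0018  0.0024 -0.0065] rot [-0.13 -0.09 -0.08] head 74.92 at [0.5186 0.3731 0.1235] t 8.13
[255 138] [321 269]
((518.6422729492188, 374.75628662109375), (51.63082504272461, 110.41178894042969), 74.88500213623047)
```

View pics/w5.png

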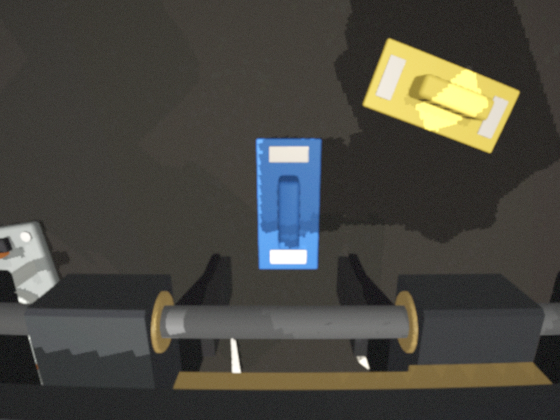

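The blue cover is at (288,204) with its rib in the middle, the yellow one is at (440,97), and nothing is near the finger path. I descend onto the rib.

```bash
python3 -c "
from h import *
to(.519,.375,.0065,74.9)"
```

```text
pos [0.0003 0.0021 0.1173] rot [-0.09 -0.07 -0.02] head 74.88 at [0.5189 0.3731 0.1238] t 8.18
```

Request:
arm_command(delta_pos=[[0, 0.001, 0.015], [0, 0.001, 0.04], [0, 0.0015, 0.06], [0, 0.0015, 0.075], [0, 0.0015, 0.08], [0, 0.0015, 0.08], [0, 0.0015, 0.08]], delta_rot=[[0, 0, 0], [0, 0, 0], [0, 0, 0], [0, 0, 0], [0, 0, 0], [0, 0, 0], [0, 0, 0]], gripper=[-0.2, -0.2, -0.2, -0.2, -0.2, -0.2, -0.2], grip_force=40)

```text
time: 8.77
position: [0.52, 0.3756, 0.0449]
tool_rot: [0.131, 0.991, 0.0, 0.0]
ft_force: [0.3, -0.1, 0.9]
grip_width: 0.0523
grip_force: 0.0
```

```bash
python3 -c "
from h import *
to(.519,.375,.0065,74.9)"
```

```text
pos [ 0.0008 -0.0008  0.0384] rot [ 0.01  0.01 -0.  ] head 74.9 at [0.52   0.3756 0.0449] t 8.77
```

Request:
arm_command(delta_pos=[[0.001, -0.0005, 0.01], [0.001, -0.0005, 0.022], [0.001, -0.0005, 0.032], [0.001, -0.0005, 0.037], [0.001, -0.0005, 0.038], [0.001, -0.0005, 0.038], [0.001, -0.0005, 0.038], [0.001, -0.0005, 0.038], [0.001, -0.0005, 0.038], [0.001, -0.0005, 0.038], [0.001, -0.0005, 0.038], [0.001, -0.0005, 0.038]], delta_rot=[[0, 0, 0], [0, 0, 0], [0, 0, 0], [0, 0, 0], [0, 0, 0], [0, 0, 0], [0, 0, 0], [0, 0, 0], [0, 0, 0], [0, 0, 0], [0, 0, 0], [0, 0, 0]], gripper=[-0.2, -0.2, -0.2, -0.2, -0.2, 1, 1, 1, 1, 1, 1, 1], grip_force=40)

```text
time: 9.77
position: [0.5184, 0.3762, 0.0069]
tool_rot: [0.131, 0.991, 0.0, 0.0]
ft_force: [-0.0, 0.1, 0.8]
grip_width: 0.0157
grip_force: 40.0
```

```bash
python3 -c "
from h import *
to(.5494,.1156,.13,83.2);o=status.get_obs();print(o['grip_width'],o['grip_force'],o['ft_force'])"
```

```text
pos [-0.0975 -0.2436 -0.1232] rot [ 0.02  0.03 -8.23] head 74.97 at [0.5184 0.3762 0.0069] t 9.77
0.015704425265134863 40.000291764736176 [-0.02209508  0.07385602  0.78131429]
```

Gripped with the TCP 6.9 mm above the cover's underside. I lift and carry it over the holder.

Request:
arm_command(delta_pos=[[0, 0, -0.012], [0, 0, -0.04], [0, 0, -0.075], [-0.004, -0.01, -0.105], [-0.014, -0.035, -0.12], [-0.026, -0.065, -0.123], [-0.039, -0.097, -0.123], [-0.052, -0.13, -0.123], [-0.065, -0.163, -0.123], [-0.078, -0.195, -0.123], [-0.09, -0.225, -0.123], [-0.097, -0.242, -0.123]], delta_rot=[[0, 0, 0], [0, 0, 0], [0, 0, 0], [0, 0, 0], [0, 0, -1], [0, 0, -2], [0, 0, -3], [0, 0, -4], [0, 0, -5], [0, 0, -6], [0, 0, -7], [0, 0, -8]], gripper=[1, 1, 1, 1, 1, 1, 1, 1, 1, 1, 1, 1])

```text
time: 10.77
position: [0.5497, 0.114, 0.1306]
tool_rot: [0.062, 0.998, -0.0, 0.001]
ft_force: [0.4, 1.5, -0.4]
grip_width: 0.0156
grip_force: 40.0
```

Request:
arm_command(delta_pos=[[0, 0, 0], [0, 0, 0], [0, 0, 0], [0, 0, 0]], delta_rot=[[0, 0, 0], [0, 0, 0], [0, 0, 0], [0, 0, 0]], gripper=[1, 1, 1, 1])

```text
time: 11.1
position: [0.5489, 0.1184, 0.1298]
tool_rot: [0.061, 0.998, 0.0, 0.0]
ft_force: [0.3, -0.6, -0.8]
grip_width: 0.0157
grip_force: 40.0
```

```bash
python3 - <<'E'
from h import *
c=snap('wrist');to(.5494,.1156,.13,83.2);cv2.imwrite('pics/w6.png',c['pixels'])
E
```

```text
pos [-0.0009 -0.0028 -0.0003] rot [ 0.01 -0.   -0.14] head 83.06 at [0.5489 0.1185 0.1297] t 11.15
```

View pics/w6.png

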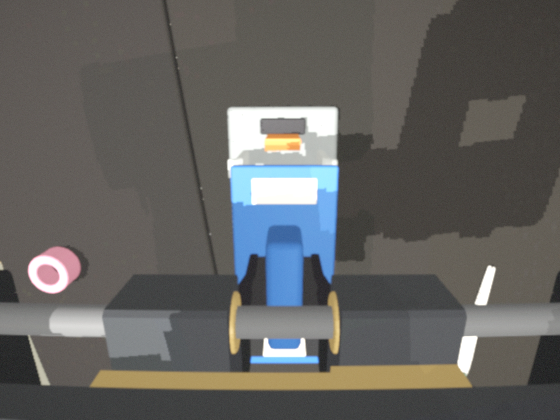

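The cover is level in the hand with its near end at v≈166 and edges at u≈233 and 337. The holder's near end is at v≈108 behind it. I'll measure both.

```bash
cat > m.py <<'E'
from h import *
c=snap('wrist');o=status.get_obs();im=c['pixels'];g=cv2.GaussianBlur(cv2.cvtColor(im,cv2.COLOR_BGR2GRAY),(3,3),0);hsv=cv2.cvtColor(im,cv2.COLOR_BGR2HSV)
Rm=R.from_quat(o['tool_rot'])
b=(hsv[...,0]>90)&(hsv[...,0]<130)&(hsv[...,1]>120)&(hsv[...,2]>60)
def tl(q,z): return Rm.inv().apply(ray(c,q,z)-o['position'])*1000
def fit(a,b):
    for _ in range(3):
        p=np.polyfit(a,b,1);r=abs(b-np.polyval(p,a));k=r<=max(.6,np.median(r)*2);a,b=a[k],b[k]
    return p
zc=o['position'][2]-.0029; rows=range(205,250,3)
xs=[np.nonzero(b[v,200:370])[0]+200 for v in rows]
e=tl([(x[0]-.5,v) for x,v in zip(xs,rows)],zc);f=tl([(x[-1]+.5,v) for x,v in zip(xs,rows)],zc)
pl,pr=fit(e[:,0],e[:,1]),fit(f[:,0],f[:,1]);print('cover sides y at x=0',pl,pr,'mid',(pl[1]+pr[1])/2,'width',pr[1]-pl[1])
us=range(245,325,4);t=tl([(u,np.nonzero(b[140:200,u])[0][0]+139.5) for u in us],zc);p=fit(t[:,1],t[:,0]);print('cover end x',p,'-> centre x',p[1]-55)
rows=[v for v in range(112,156,3)]
xs=[np.nonzero(g[v,200:370]>110)[0]+200 for v in rows]
e=tl([(x[0]-.5,v) for x,v in zip(xs,rows)],.01);f=tl([(x[-1]+.5,v) for x,v in zip(xs,rows)],.01)
pl,pr=fit(e[:,0],e[:,1]),fit(f[:,0],f[:,1]);s=(pl[0]+pr[0])/2;t=tl([(u,np.nonzero(g[90:130,u]>110)[0][0]+89.5) for u in us],.01);p=fit(t[:,1],t[:,0])
print('holder slopes',np.degrees([pl[0],pr[0],-p[0]]),'mid y at x=0',(pl[1]+pr[1])/2,'at 60',(pl[1]+pr[1])/2+60*s,'width',pr[1]-pl[1],'end x',p[1],'-> centre',p[1]-80)
print(o['position'])
E
python3 m.py
```

```text
cover sides y at x=0 [ 5.97312124e-03 -2.60593831e+01] [3.16571100e-03 2.37648264e+01] mid -1.147278357822474 width 49.82420950508569
cover end x [6.44639527e-03 5.44119684e+01] -> centre x -0.5880316166635922
holder slopes [ 0.24884309  1.49095918 -0.01511713] mid y at x=0 -3.8650389143452166 at 60 -2.9540805782818818 width 83.79253260967033 end x 79.62001161947376 -> centre -0.3799883805262425
[0.5488709  0.11851321 0.12965547]
```

Request:
arm_command(delta_pos=[[0, -0.001, 0.01], [0, -0.002, 0.025], [0, -0.002, 0.042], [0, -0.002, 0.055], [0, -0.002, 0.06], [0, -0.002, 0.06], [0, -0.002, 0.06], [0, -0.002, 0.06], [0, -0.002, 0.06]], delta_rot=[[0, 0, 0], [0, 0, 0], [0, 0, 0], [0, 0, 0], [0, 0, 0], [0, 0, 0], [0, 0, 0], [0, 0, 0], [0, 0, 0]], gripper=[1, 1, 1, 1, 1, 1, 1, 1, 1])

```text
time: 11.95
position: [0.5496, 0.1154, 0.0703]
tool_rot: [0.061, 0.998, 0.0, 0.001]
ft_force: [-0.1, -0.4, -1.3]
grip_width: 0.0155
grip_force: 40.0
```

```bash
python3 -c "
from h import *
to(.5488,.1166,.060,83.15);c=snap('wrist');cv2.imwrite('pics/w7.png',c['pixels'])
print(status.get_obs()['ft_force'])";python3 m.py
```

```text
pos [0.001  0.0011 0.0103] rot [ 0.01  0.1  -0.17] head 82.98 at [0.5496 0.1154 0.0703] t 11.95
[ 0.41071488 -1.13815267  0.69259856]
cover sides y at x=0 [-1.16332327e-03 -2.56401421e+01] [1.03389056e-02 2.29358177e+01] mid -1.352162208039907 width 48.57595981844361
cover end x [2.09431317e-04 5.46444975e+01] -> centre x -0.3555025247633168
holder slopes [ 0.24668326  0.07257463 -0.47409318] mid y at x=0 -0.04223605883602133 at 60 0.12492697952031567 width 84.25923448880366 end x 80.48576709205527 -> centre 0.48576709205526925
[0.54950349 0.11527725 0.07029813]
```

View pics/w7.png

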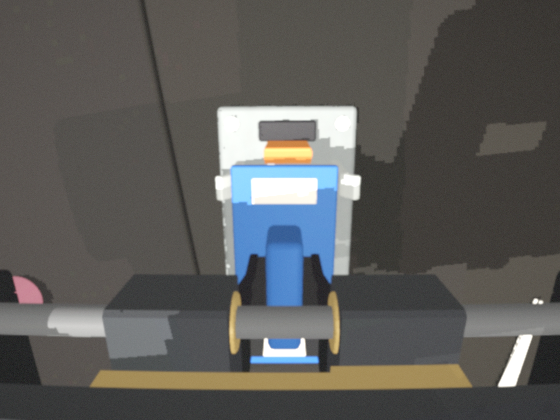

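Request:
arm_command(delta_pos=[[0.0008, 0.0012, 0.003], [0.0008, 0.0012, 0.006], [0.0008, 0.0012, 0.008], [0.0008, 0.0012, 0.009], [0.0008, 0.0012, 0.009], [0.0008, 0.0012, 0.009], [0.0008, 0.0012, 0.009]], delta_rot=[[0, 0, -0.2], [0, 0, -0.2], [0, 0, -0.2], [0, 0, -0.2], [0, 0, -0.2], [0, 0, -0.2], [0, 0, -0.2]], gripper=[1, 1, 1, 1, 1, 1, 1])

```text
time: 12.63
position: [0.5483, 0.1165, 0.0605]
tool_rot: [0.06, 0.998, -0.0, -0.0]
ft_force: [0.3, -0.0, -0.2]
grip_width: 0.0157
grip_force: 40.0
```

```bash
python3 -c "
from h import *
to(.5488,.1166,.054,83.15);
print(status.get_obs()['ft_force'])";python3 m.py
```

```text
pos [-0.0004  0.0002  0.0065] rot [-0.   -0.    0.02] head 83.17 at [0.5483 0.1165 0.0605] t 12.63
[ 0.3418023  -0.02050426 -0.23957552]
cover sides y at x=0 [-3.72432618e-03 -2.56766736e+01] [2.66716730e-03 2.30989914e+01] mid -1.288841095664571 width 48.775665087113225
cover end x [5.00386464e-03 5.44758593e+01] -> centre x -0.5241407241419225
holder slopes [ 0.74351048  0.00541038 -0.14258281] mid y at x=0 -1.06743995056474 at 60 -0.6753059091830882 width 84.83107580402573 end x 79.17079907591004 -> centre -0.8292009240899603
[0.54839353 0.11650183 0.06058754]
```

Request:
arm_command(delta_pos=[[0, 0, 0.002], [0, 0, 0.004], [0, 0, 0.006], [0, 0, 0.008], [0, 0, 0.01], [0, 0, 0.012], [0, 0, 0.0135], [0, 0, 0.015], [0, 0, 0.015]], delta_rot=[[0, 0, 0], [0, 0, 0], [0, 0, 0], [0, 0, 0], [0, 0, 0], [0, 0, 0], [0, 0, 0], [0, 0, 0], [0, 0, 0]], gripper=[1, 1, 1, 1, 1, 1, 1, 1, 1], grip_force=55)

```text
time: 13.43
position: [0.5484, 0.1166, 0.0453]
tool_rot: [0.06, 0.998, 0.0, 0.0]
ft_force: [1.2, 0.3, 1.6]
grip_width: 0.0157
grip_force: 55.0
```

Request:
arm_command(delta_pos=[[0, 0, 0.0015], [0, 0, 0.003], [0, 0, 0.0045], [0, 0, 0.0055], [0, 0, 0.0055], [0, 0, 0.0055]], delta_rot=[[0, 0, 0], [0, 0, 0], [0, 0, 0], [0, 0, 0], [0, 0, 0], [0, 0, 0]], gripper=[1, 1, 1, 1, 1, 1])

```text
time: 13.93
position: [0.5479, 0.1165, 0.0401]
tool_rot: [0.06, 0.998, -0.0, -0.0]
ft_force: [-0.9, -0.0, 3.9]
grip_width: 0.0156
grip_force: 55.0
```

Request:
arm_command(delta_pos=[[0, 0, 0.001], [0, 0, 0.002], [0, 0, 0.002], [0, 0, 0.002], [0, 0, 0.002], [0, 0, 0.002]], delta_rot=[[0, 0, 0], [0, 0, 0], [0, 0, 0], [0, 0, 0], [0, 0, 0], [0, 0, 0]], gripper=[1, 1, 1, 1, 1, 1])

```text
time: 14.43
position: [0.5479, 0.1165, 0.0386]
tool_rot: [0.059, 0.998, -0.0, -0.0]
ft_force: [-2.5, 0.2, 6.7]
grip_width: 0.0154
grip_force: 55.0
```

```bash
python3 -c "
from h import *
to(.5488,.1166,.038,83.15);
print(status.get_obs()['ft_force'])
c=snap('wrist');print(status.get_obs()['ft_force'],status.get_obs()['position']);cv2.imwrite('pics/w8.png',c['pixels'])"
```

```text
pos [-0.0009  0.0002  0.0006] rot [-0.01 -0.04  0.03] head 83.18 at [0.5479 0.1165 0.0386] t 14.43
[-2.54064607  0.22631968  6.73784642]
[-2.54043567 -1.02671112  7.3816436 ] [0.54789311 0.11647547 0.0386008 ]
```

View pics/w8.png

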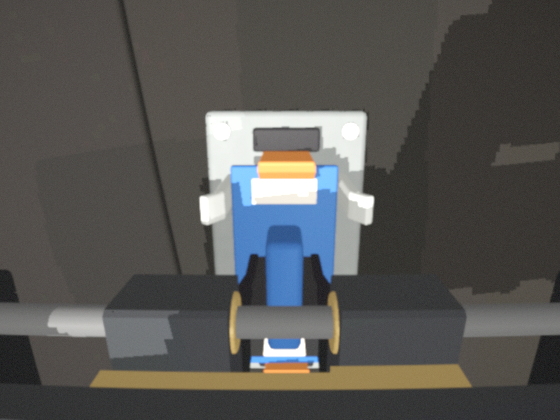

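The near hook at (288,165) lies over the cover's end and the far one is visible at (285,368). I press a little further and ease the sideways force.

Request:
arm_command(delta_pos=[[0.0005, 0, 0.0005], [0.0007, 0, 0.001], [0.0007, 0, 0.0015], [0.0007, 0, 0.0018], [0.0007, 0, 0.0018], [0.0007, 0, 0.0018], [0.0007, 0, 0.0018], [0.0007, 0, 0.0018]], delta_rot=[[0, 0, 0], [0, 0, 0], [0, 0, 0], [0, 0, 0], [0, 0, 0], [0, 0, 0], [0, 0, 0], [0, 0, 0]], gripper=[1, 1, 1, 1, 1, 1, 1, 1])

```text
time: 15.15
position: [0.5479, 0.1165, 0.0382]
tool_rot: [0.059, 0.998, -0.0, 0.001]
ft_force: [-4.5, -0.1, 16.8]
grip_width: 0.0154
grip_force: 55.0
```

```bash
python3 -c "
from h import *
c=snap('scene');o=status.get_obs();print(o['ft_force'],o['moment'],o['position']);im=c['pixels'][205:285,225:335];cv2.imwrite('pics/s9.png',cv2.resize(im,None,fx=7,fy=7,interpolation=2))"
```

```text
[-4.13424079 -0.89418415 16.36579628] [-0.17542874  0.63162326 -0.00279859] [0.54785369 0.11650142 0.03824102]
```

View pics/s9.png

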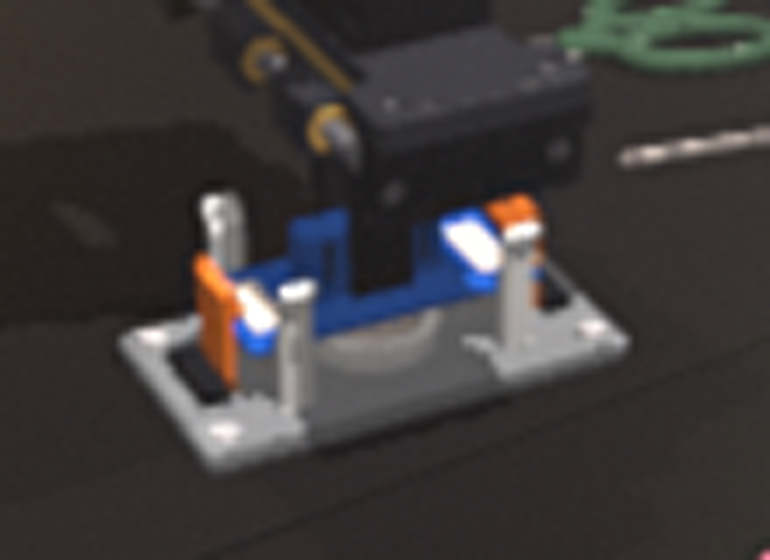

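Request:
arm_command(delta_pos=[[0, 0, -0.0004], [0, 0, -0.0008], [0, 0, -0.0008], [0, 0, -0.0008], [0, 0, -0.0008], [0, 0, -0.0008], [0, 0, -0.0008], [0, 0, -0.0008]], delta_rot=[[0, 0, 0], [0, 0, 0], [0, 0, 0], [0, 0, 0], [0, 0, 0], [0, 0, 0], [0, 0, 0], [0, 0, 0]], gripper=[1, 1, 1, 1, 1, 1, 1, 1])

```text
time: 15.87
position: [0.5479, 0.1165, 0.0383]
tool_rot: [0.059, 0.998, -0.0, 0.0]
ft_force: [-2.6, -0.6, 10.8]
grip_width: 0.0156
grip_force: 55.0
```

```bash
python3 - <<'E'
from h import *
c=snap('wrist');im=c['pixels'];o=status.get_obs();print(o['ft_force'],o['position'])
hsv=cv2.cvtColor(im,cv2.COLOR_BGR2HSV);Rm=R.from_quat(o['tool_rot'])
for f in('w6','w7','w8',None):
    i=cv2.imread(f'pics/{f}.png') if f else im; h=cv2.cvtColor(i,cv2.COLOR_BGR2HSV)
    b=(h[...,0]>90)&(h[...,0]<130)&(h[...,1]>120)&(h[...,2]>60)
    print(f,[ (np.nonzero(b[140:200,u])[0][0]+140) for u in (245,250,320,326)],[np.nonzero(b[v,200:370])[0][[0,-1]]+200 for v in(200,240)],[ (np.nonzero(b[345:385,u])[0][[0,-1]]+345) for u in (260,285,310) if b[345:385,u].any()])
cv2.imwrite('pics/w10.png',np.hstack([cv2.resize(im[100:380,180:390],None,fx=1.9,fy=1.9),cv2.resize(cv2.imread('pics/w6.png')[100:380,180:390],None,fx=1.9,fy=1.9)])[:, :798])
E
```

```text
[-1.80660199 -1.15198068 10.50394305] [0.54784154 0.11649636 0.03825864]
w6 [np.int64(166), np.int64(166), np.int64(166), np.int64(166)] [array([232, 337]), array([234, 335])] [array([356, 362]), array([345, 362]), array([356, 362])]
w7 [np.int64(165), np.int64(165), np.int64(165), np.int64(165)] [array([232, 335]), array([234, 333])] [array([356, 363]), array([345, 363]), array([356, 363])]
w8 [np.int64(166), np.int64(166), np.int64(166), np.int64(165)] [array([233, 335]), array([234, 333])] [array([356, 362]), array([345, 361]), array([356, 362])]
None [np.int64(166), np.int64(166), np.int64(166), np.int64(165)] [array([233, 335]), array([234, 333])] [array([356, 362]), array([345, 361]), array([356, 362])]
```

The pictures show the cover has not shifted in the grip, so its underside is at about 31.4 mm, under both hooks. The measured push is about 10.5 N, so I hand in.

```bash
python3 -c "
from rig import robot
print(robot.hand_in())"
```

```text
the job is handed in; nothing more can be done
None
```

The job is handed in, and no verdict came back: the ring is in the collar, the cover looks hooked under both snap arms, and the gripper was still pressing it down with about 10.5 N. I estimated the floor's travel at about 4.6 mm from the tool height and did not measure it; near 31 mm cover height the push stiffened more than its spring explains.

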